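# Power up the saw bench in order

## Robot

A 6-joint arm with a two-finger parallel gripper is mounted at the origin on the work surface. World frame = base frame: x ahead of the robot, y to its left, z up, the work surface at z = 0. Lengths are in m, angles in rad, forces in N, time in s.
With the tool pointing down it reaches from about 0.15 to 0.775 m from the base axis. Payload 6.1 kg.
Tool frame: the origin (TCP) lies at the very end of the fingers, on their centre line; the grasp point (between the pads) lies ctrl.pinch_z behind it (ctrl.pinch_z is the distance from the TCP to the grasp point, in m); z points along the fingers, x is the direction in which the jaws open and shut, and the axes are right-handed (so a half turn about z gives the same grasp; the last joint's range is limited). The gripper opens to 85 mm and grips with 20 to 120 N. Pads are 22 mm wide; open, the fingers measure 114 mm over their backs; the gripper's body (76 mm by 85 mm) begins 54 mm behind the grasp point. The pads swing forward as they close: fully open they stand 13 mm farther back than shut.
Start: joints at [-1.155, 0.126, -0.04, 1.405, 0, 1.571], TCP at [0.212, -0.48, 0.231] pointing down, gripper open.
Joint ranges: [-2.72, 2.72], [-0.95, 1.95], [-1.27, 1.35], [-1.78, 2.02], [-1.46, 1.47], [-3.14, 3.14]. Speed limits (rad/s): [2.39, 2.39, 3.01, 3.14, 3.14, 3.14].

## Interface

Orientations are given as a unit quaternion [w, x, y, z].
In Python, from rig import ctrl, imaging, boxes_of gives the robot as it stands.
- The arm moves only by the tool servo_tool, never from a script. Its argument "steps" is a list of rows, each an object of numbers: "jaw": the finger opening in cm, from 0 to 8.54; "tx", "ty", "tz": the shift along the tool's x, y, z in cm; "ax", "ay", "az": the turn, a rotation vector about the tool's x, y, z in rad. A call has exactly 5 rows; each row is the pose to reach, as a shift and turn from the pose commanded when the call began, along the tool's axes at that moment; what a row does not reach only later rows make up. A row lasts 1/10 s, in which the tool goes at most 50 mm and 8.59 degrees, less where a joint would pass 70% of its speed; a pose out of reach is approached as far as the arm can. A call with a gripper value outside its range is refused whole. The fingers move at their own pace and stop on an object; the grip force is fixed at half the most. Time passes only in rows, so rows that repeat a pose let the fingers close, or fill a call up. It gives the time, the measured TCP pose, the force and the opening at its end, in the units of the state.
- ctrl.get_obs(): the state, without advancing time (a new reading comes with each control period).
- imaging.capture(name): name is "scene" or "top"; returns (picture, depth): 400x640x3 uint8, blue, green, red; 400x640 float32, m along the optical axis (not along the pixel's ray), 0 where there is no reading.
- imaging.calibration(name): a dict with "fovy" (degrees; the focal length in pixels is half the picture's height over the tangent of half this angle, whatever the lens; pixels are square), "cx", "cy" (the principal point, pixels), "R" (3x3) and "t" (3): a world point X has camera coordinates R X + t. Camera axes: x right, y down, z forward; pixel columns grow to the right and rows downward; lengths in m; the calibration is good to about 2 mm. A picture is of the moment at which its call begins. calibration takes no time and is no camera call.
- ctrl.hand_in(): hands the job in, once; it reports no verdict.
Trained networks look in the newest picture that a camera, given by its name, has taken for a name from the list of things; names that differ only in an ending like _2 or _b are one class to them, and where a whole thing is asked for, a point or a joint stands for the part that bears it (a point fixed in the world has none). Each returns a list of dicts, best first, with "score" (0 to 1); they miss things now and then, are a little off and sometimes report something else, mostly with a low value. They report only what shows in the picture. A call takes as long as a camera call.
- boxes_of(name, camera): "at" ([x, y, z] in m, in world coordinates, good to about 4 mm: the middle of the surface that is visible of it).
The state is a dict: "t": time; "joint_pos": joint angles; "qvel": joint speeds; "joint_torque": joint torques, N m; "tcp_pos": TCP position; "tool_rot": TCP orientation; "ft_force": force on the tool from outside, world axes, zero at the start; "torque": the same for the moment, N m; "gripper_width": finger opening in m.
Only numpy, scipy, OpenCV 4.12 (cv2) and the standard library are available. Lean on these libraries where they do the work, as an engineer would, in place of code of your own. Each camera call takes 0.05 s, during which the arm holds its last target. There are 200 camera calls.

## Task

Power up the saw bench in the shop's order with a light fingertip press on each control: first press the far half of the big rocker on the main box so that the main switch is on, then press the round ON button of the extractor's remote well in for a moment, then press the far half of the saw's rocker, the left one of the pair on the saw box, so that the saw is on. Leave the remote lying where it is, do not pick anything up, and keep off its OFF bar, the work-light rocker and everything else on the bench. Finish with the fingers clear.

Things in the scene. Friction and masses are not known exactly. Their poses are not given: they have to be found in the camera images.
- main_box: Main isolator: grey sheet-steel switch box screwed to the bench, 130 deep (x) by 100 wide (y), cover sloping up away from the robot at 8 degrees (37 high in front, 55 at the back), one large rocker in the middle of its cover, a conduit stub at its back (+x). Origin: centre of its underside; z up, x towards its back (higher) edge. Fixed.
- main_rocker (a joint): The main isolator's rocker (rad): 0 = off (near half down, far half standing up), 0.26 = on (far half down). It turns stiffly with steady friction, about 3 to 4 N of downward push at the outer end of the far half, has no spring, stays where it is left, and meets a hard stop when fully on. Light pressing is wanted on all the controls: more than 30 N on a box or the remote is too hard.
- main_rocker_press (a point): Where to press to switch the main isolator on: top of the far (raised) half of its black rocker, 24 mm from the pivot line, 6 mm in from the outer end, on the rocker's middle line. The rocker is 60 long (along the box's x) by 44 wide; its far end stands about 12 mm proud of the cover when off and 4 mm when on, so the end goes down by about 8 mm. Moves with the rocker.
- saw_box: Saw switch box: like the main box but 150 wide (y) by 130 deep (x), with two equal smaller rockers side by side, 66 mm between centres: seen from the robot the left one (+y of the box) starts the saw, the right one is the saw's work light. Same slope, heights and conduit stub. Origin: centre of its underside; z up, x towards its back (higher) edge. Fixed.
- saw_rocker (a joint): The saw's rocker, the left one (rad): 0 = off (far half standing up), 0.28 = on (far half down). Same stiff friction action, about 4 to 5 N at the outer end; it stays where it is left.
- saw_rocker_press (a point): Where to press to switch the saw on: top of the far (raised) half of the left rocker, 19 mm from the pivot line, 6 mm in from the outer end. The rocker is 50 long by 30 wide; its far end stands about 11 mm proud of the cover when off, 4 mm when on (goes down by about 7 mm). Moves with the rocker.
- light_rocker (a joint): The work light's rocker, the right one on the saw switch box, 50 by 30 mm (rad): 0 = off, 0.28 = on. It starts off and is to stay off.
- remote: Wireless hand remote of the dust extractor: loose flat grey plastic case 108 long (x) by 48 wide (y) by 18 thick, 130 g in all, lying face up, with a small loop at its -x end. The ON button is the large round one towards the end without the loop; the OFF button is the narrow bar (8 by 22 mm, 4 mm proud) towards the loop, 54 mm from ON. Origin: centre of its underside; z up.
- remote_on (a joint): Travel of the remote's ON button (m): 0 = released, 0.005 = fully in. Spring: moves from about 1 N, switches at 0.0025 (3.5 N), fully in at about 6 N; springs back.
- remote_off (a joint): Travel of the remote's OFF button (m): 0 = released, 0.003 = fully in.
- remote_on_top (a point): Centre of the flat top of the remote's round ON button: 28 mm across, 26 mm from the case's middle along its +x, 26 mm above the bench and 8 mm proud of the case. Moves with the button.
- tape_measure: Bystander: yellow tape measure, 70 x 62 x 36 mm, lying flat. Origin: centre of its underside. Loose.
- battery_pack: Bystander: black drill battery pack, 112 x 74 x 57 mm. Origin: centre of its underside. Loose.
- screw_jar: Bystander: glass jar of screws with a steel lid, 68 mm across, 88 high. Origin: centre of its underside. Loose.
- screwdriver: Bystander: screwdriver 160 mm long lying along its x. Loose.
- wrench: Bystander: steel wrench 190 mm long lying along its x. Loose.
- hammer: Bystander: hammer 300 mm long lying along its x. Loose.
- offcut: Bystander: wood offcut 180 x 70 x 35 mm. Origin: centre of its underside. Loose.

How it is judged:
By the outcome, as a careful person would: the job done as asked, in the order asked, and still so for the second after the job is handed in, with the robot touching nothing.
It also fails if it takes over 51 s, if anything falls off the work surface, if the arm or the gripper's body presses on something with over 40 N, if the wrist force passes 120 N, or if a joint passes its speed limit or range.

## Working session

There is one attempt and no reset: what is moved stays moved. The work goes in short steps, Python scripts to look and compute and a tool call to move; the robot and the scene stay as the last step left them, time stands still between calls to the robot, and variables do not carry over. Pictures are saved under pics/ and viewed, about 8 in all and at most 12, crops included, and the job is handed in when it is done.

Besides the shell and the picture viewer there is one more tool, called after ">>>" by a JSON object that holds its "fn" and its "kwargs". servo_tool: Moves the arm, as the interface text tells. Its arguments: {"type":"object","properties":{"steps":{"type":"array"}},"required":["steps"]}

```bash
mkdir -p pics; ls
cat > h.py <<'E'
import numpy as np,cv2
from rig import ctrl,imaging,boxes_of
def world(cal,u,v,d):
    f=200/np.tan(np.radians(cal["fovy"])/2)
    c=np.stack([(u-cal["cx"])/f*d,(v-cal["cy"])/f*d,d],-1)
    return (c-np.array(cal["t"]))@np.array(cal["R"])
def cloud(name):
    im,d=imaging.capture(name);cal=imaging.calibration(name)
    v,u=np.mgrid[:400,:640]
    return im,d,world(cal,u,v,d)
E
python3 - <<'E'
from h import *
for n in("top","scene"):
    im,d,P=cloud(n);cv2.imwrite(f"pics/{n}1.png",im);np.savez(f"{n}1.npz",im=im,d=d,P=P)
    c=imaging.calibration(n);print(n,c["fovy"],np.round(-np.array(c["R"]).T@c["t"],3),(d==0).mean())
    for o in("main_rocker_press","saw_rocker_press","remote_on_top","main_box","saw_box","remote"):
        print(o,[(np.round(b["at"],3).tolist(),round(b["score"],2)) for b in boxes_of(o,n)[:3]])
o=ctrl.get_obs();print(o["t"],o["tcp_pos"],o["tool_rot"],o["ft_force"],o["gripper_width"],ctrl.pinch_z)
E
```

```text
pics
top 45.93691195108222 [0.485 0.008 1.389] 0.0040390625
main_rocker_press [([0.517, -0.303, 0.048], 0.87)]
saw_rocker_press [([0.601, 0.032, 0.048], 0.66), ([0.516, -0.3, 0.051], 0.58)]
remote_on_top [([0.734, 0.219, 0.052], 0.19)]
main_box [([0.514, -0.298, 0.049], 0.55)]
saw_box [([0.606, 0.006, 0.047], 0.97)]
remote [([0.475, 0.281, 0.024], 0.56)]
scene 48.18855761509855 [ 1.321 -0.594  1.194] 0.00621484375
main_rocker_press [([0.52, -0.306, 0.047], 0.65), ([0.727, -0.249, 0.08], 0.38)]
saw_rocker_press [([0.604, 0.034, 0.05], 0.67)]
remote_on_top []
main_box [([0.544, -0.311, 0.042], 0.62)]
saw_box [([0.632, -0.009, 0.046], 0.78), ([0.55, 0.483, 0.035], 0.33)]
remote [([0.486, 0.282, 0.016], 0.52)]
0.7 [ 0.21204207 -0.48024648  0.23131611] [ 6.73404089e-06  8.37820213e-01 -5.45946234e-01  1.18414414e-05] [ 0.30912815 -0.26423779  0.25587923] 0.08474118411103006 0.0187
```

View pics/top1.png

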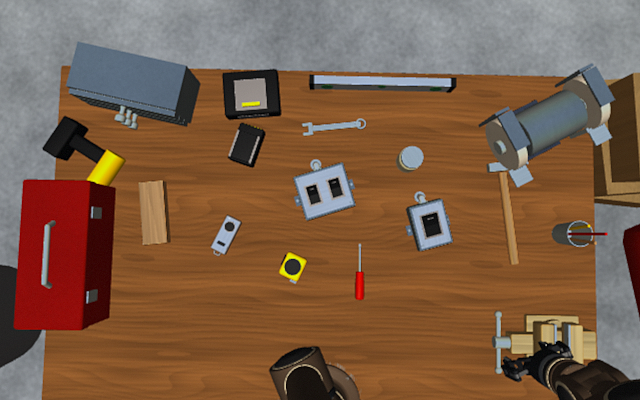

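View pics/scene1.png

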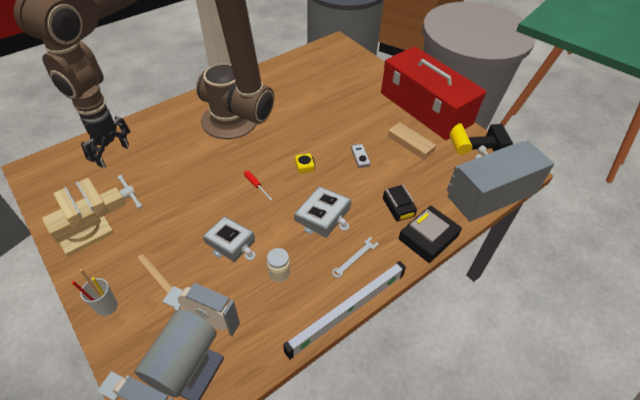

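The top view shows the main box at (431,224), the saw box at (325,191) with its left rocker at (313,194), and the remote at (226,235) with its round button at (230,226) and loop at (216,252). Next I'll measure the dark parts.

Run:
```python
from h import *
z=np.load("top1.npz");im,P=z["im"],z["P"]
rows=[]
for n,(u0,v0,w,h) in dict(main=(402,188,56,66),saw=(290,152,70,72),rem=(205,210,42,48)).items():
    c=im[v0:v0+h,u0:u0+w];rows.append(cv2.resize(c,(260,300),interpolation=cv2.INTER_NEAREST))
    m=(c.max(2)<70).astype(np.uint8)
    k,l,st,ce=cv2.connectedComponentsWithStats(m)
    for i in range(1,k):
        if st[i,4]<15: continue
        vv,uu=np.nonzero(l==i);Q=P[v0+vv,u0+uu]
        (cx,cy),s,a=cv2.minAreaRect((Q[:,:2]*1000).astype(np.float32))
        print(n,"px",np.round(ce[i]+[u0,v0],1),st[i,4],"mm c",round(cx,1),round(cy,1),"size",np.round(s,1),"ang",round(a,1),"mean",np.round(Q.mean(0),4),"z",np.round(np.percentile(Q[:,2],[5,50,95]),4))
    # body above bench
    Q=P[v0:v0+h,u0:u0+w].reshape(-1,3);Q=Q[(Q[:,2]>(.012 if n=="rem" else .03))]
    print(n,"body",cv2.minAreaRect((Q[:,:2]*1000).astype(np.float32)),"zmax",np.percentile(Q[:,2],[50,98]))
cv2.imwrite("pics/crop1.png",np.hstack(rows))
```

```text
main px [412.2 227.2] 111 mm c 504.0 -256.9 size [130.4  15. ] ang 10.0 mean [ 0.5069 -0.256   0.022 ] z [0.0055 0.0219 0.0398]
main px [431.1 224.5] 313 mm c 487.3 -162.3 size [ 61.7 334.6] ang 11.2 mean [ 0.515  -0.3028  0.0556] z [0.0435 0.0502 0.0612]
main body ((485.9079284667969, -178.85183715820312), (149.24119567871094, 358.3304138183594), 16.559526443481445) zmax [0.04710205 0.06098131]
saw px [335.  187.2] 165 mm c 562.7 -22.1 size [ 41.8 161. ] ang 83.4 mean [ 0.6147 -0.0291  0.0589] z [0.0437 0.0506 0.0596]
saw px [312.9 194.1] 163 mm c 554.0 18.1 size [136.7  27. ] ang 19.6 mean [0.594  0.0329 0.0593] z [0.0442 0.0503 0.0596]
saw body ((591.999755859375, -3.534210205078125), (195.6046142578125, 150.08987426757812), 18.4479923248291) zmax [0.04703486 0.05951994]
rem px [229.1 226.2] 62 mm c 499.0 272.3 size [23.7 23.3] ang 47.9 mean [0.4989 0.2729 0.026 ] z [0.0219 0.0256 0.0305]
rem px [220.8 242.9] 16 mm c 450.2 295.7 size [20.2  5.5] ang 65.8 mean [0.4506 0.2959 0.022 ] z [0.0187 0.0217 0.0258]
rem body ((499.3501281738281, 175.73219299316406), (106.21257019042969, 319.83892822265625), 13.522272109985352) zmax [0.01834998 0.02986399]
```

View pics/crop1.png

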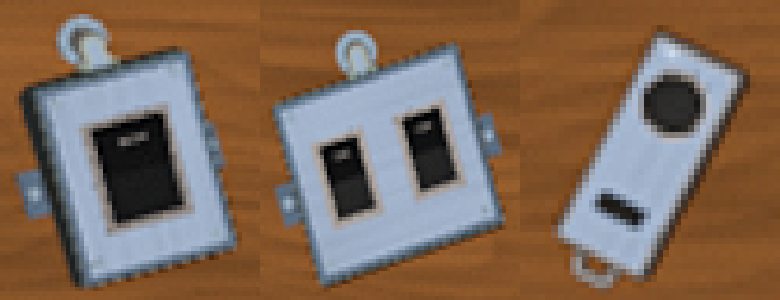

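Run:
```python
from h import *
z=np.load("top1.npz");im,P,d=z["im"],z["P"],z["d"];cal=imaging.calibration("top")
C=-np.array(cal["R"]).T@cal["t"]
def at(u,v,zz):
    X=world(cal,u*1.,v*1.,np.ones(len(u)));r=X-C
    return C+r*((zz-C[2])/r[:,2])[:,None]
v,u=np.mgrid[:400,:640]
for n,(cu,cv,R,zz,L) in dict(main=(431,224,14,.052,24),saw=(313,194,12,.052,19),light=(335,187,12,.052,19),on=(229,226,7,.026,0),off=(221,243,7,.022,0)).items():
    m=(abs(u-cu)<R)&(abs(v-cv)<R)&(im.max(2)<75)
    Q=at(u[m],v[m],zz);r=cv2.minAreaRect((Q[:,:2]*1000).astype(np.float32))
    box=cv2.boxPoints(r);e=[box[1]-box[0],box[2]-box[1]];l=max(e,key=np.linalg.norm);l=l/np.linalg.norm(l)*np.sign(l[0])
    c=np.array(r[0]);c2=Q.mean(0)[:2]*1000
    print(n,m.sum(),"c",np.round(c,1),np.round(c2,1),"size",np.round(r[1],1),"yaw",np.round(np.degrees(np.arctan2(l[1],l[0])),1),"press",np.round(c2+L*l,1))
    # depth-measured height at press
    p=(c2+L*l)/1000;g=m&(d>0)&(np.hypot(P[...,0]-p[0],P[...,1]-p[1])<.006);print("  z",np.round(np.sort(P[g][:,2]),3))
for n,(u0,v0,w,h,t) in dict(main=(402,188,56,66,.033),saw=(290,152,70,72,.033),rem=(205,210,42,48,.01)).items():
    s=np.s_[v0:v0+h,u0:u0+w];Q=P[s][(d[s]>0)&(P[s][...,2]>t)&(P[s][...,2]<.08)&(im[s].min(2)>90)]
    print(n,cv2.minAreaRect((Q[:,:2]*1000).astype(np.float32)))
    if n!="rem":
        A=np.c_[Q[:,:2],np.ones(len(Q))];x=np.linalg.lstsq(A,Q[:,2],rcond=None)[0];print(" slope deg",np.degrees(np.arctan(np.hypot(*x[:2]))),"dir",np.degrees(np.arctan2(x[1],x[0])))
for n in("tape_measure","battery_pack","screw_jar","wrench","screwdriver"):
    print(n,[np.round(b["at"],3).tolist() for b in boxes_of(n,"top")[:1]])
R=__import__("scipy.spatial.transform",fromlist=["R"]).Rotation.from_quat(np.roll(ctrl.get_obs()["tool_rot"],-1)).as_matrix();print(np.round(R,4))
```

```text
main 316 c [ 515.3 -304.2] [ 515.1 -303.7] size [60.5 43.6] yaw 14.4 press [ 538.3 -297.7]
  z [0.052 0.054 0.057 0.058 0.06  0.06  0.061 0.061 0.061 0.062 0.062 0.07 ]
saw 166 c [595.   32.7] [594.8  32.9] size [48.7 27. ] yaw 19.6 press [612.7  39.3]
  z [0.053 0.054 0.056 0.057 0.058 0.059 0.059 0.061 0.061 0.062]
light 167 c [615.8 -29.4] [615.5 -29.3] size [49.5 28.1] yaw 17.7 press [633.6 -23.5]
  z [0.053 0.053 0.054 0.054 0.056 0.057 0.059 0.061 0.062]
on 65 c [499.6 273.2] [499.4 273.2] size [23.1 23. ] yaw 1.9 press [499.4 273.2]
  z [0.022 0.023 0.024 0.024 0.025 0.026 0.026 0.027 0.027 0.027 0.027 0.027
 0.029 0.03  0.03 ]
off 17 c [446.3 289.6] [449.6 294.8] size [34.7  6.8] yaw 54.6 press [449.6 294.8]
  z [0.018 0.019 0.019 0.021 0.022 0.023 0.023 0.024 0.024 0.026]
main ((520.2398681640625, -303.90594482421875), (139.5301055908203, 99.01692199707031), 16.715633392333984)
 slope deg 7.208083793788477 dir 16.207588527156894
saw ((611.8224487304688, 2.631317138671875), (137.80926513671875, 148.93199157714844), 18.328445434570312)
 slope deg 7.508555402961787 dir 18.11156184595644
rem ((469.8924255371094, 287.30792236328125), (45.49118423461914, 116.3326187133789), 64.63301086425781)
tape_measure [[0.387, 0.087, 0.03]]
battery_pack [[0.734, 0.222, 0.053]]
screw_jar [[0.698, -0.236, 0.085]]
wrench [[0.52, -0.305, 0.05]]
screwdriver [[0.352, -0.105, 0.028]]
[[ 0.4039 -0.9148 -0.    ]
 [-0.9148 -0.4039  0.    ]
 [-0.      0.     -1.    ]]
```

Measured press points: main (0.538,-0.297,~0.061), saw (0.613,0.039,~0.060) and ON (0.499,0.273,0.026). The sizes and slopes match the description. I'll move towards the main box with the jaws shut.

>>> {"fn": "servo_tool", "kwargs": {"steps": [{"jaw": 0, "tx": -0.36, "ty": -3.71, "tz": 0, "az": 0.024}, {"jaw": 0, "tx": -0.72, "ty": -7.42, "tz": 0, "az": 0.048}, {"jaw": 0, "tx": -1.08, "ty": -11.13, "tz": 0, "az": 0.072}, {"jaw": 0, "tx": -1.44, "ty": -14.85, "tz": 0, "az": 0.096}, {"jaw": 0, "tx": -1.8, "ty": -18.56, "tz": 0, "az": 0.12}]}}

```text
invalid input at $.steps[0]: expected keys jaw, tx, ty, tz, ax, ay, az
```

```bash
cat > g.py <<'E'
import sys
from h import *
from scipy.spatial.transform import Rotation as R
# prints state and shift to a target in tool cm
o=ctrl.get_obs();M=R.from_quat(np.roll(o["tool_rot"],-1)).as_matrix()
print("t",o["t"],"tcp",np.round(o["tcp_pos"],4),"F",np.round(o["ft_force"],2),"w",round(o["gripper_width"],4));print(np.round(M[:,0],3),np.round(M[:,2],3))
if len(sys.argv)>3: print("shift cm",np.round(100*M.T@(np.array(sys.argv[1:4],float)-o["tcp_pos"]),2))
E
python3 g.py .5365 -.2975 .1
```

```text
t 0.95 tcp [ 0.212  -0.4802  0.2313] F [ 0.06  0.84 -0.04] w 0.0854
[ 0.404 -0.915 -0.   ] [-0.  0. -1.]
shift cm [ -3.61 -37.06  13.13]
```

>>> {"fn": "servo_tool", "kwargs": {"steps": [{"jaw": 0, "tx": -0.36, "ty": -3.71, "tz": 0, "ax": 0, "ay": 0, "az": 0.024}, {"jaw": 0, "tx": -0.72, "ty": -7.42, "tz": 0, "ax": 0, "ay": 0, "az": 0.048}, {"jaw": 0, "tx": -1.08, "ty": -11.13, "tz": 0, "ax": 0, "ay": 0, "az": 0.072}, {"jaw": 0, "tx": -1.44, "ty": -14.85, "tz": 0, "ax": 0, "ay": 0, "az": 0.096}, {"jaw": 0, "tx": -1.8, "ty": -18.56, "tz": 0, "ax": 0, "ay": 0, "az": 0.12}]}}

```text
t: 1.45
tcp_pos: [0.3757, -0.388, 0.2314]
tool_rot: [0.0, 0.803, -0.596, 0.0]
ft_force: [0.5, -0.7, -0.6]
gripper_width: 0.0128
```

```bash
python3 g.py .5365 -.2975 .1
```

```text
t 1.45 tcp [ 0.3757 -0.388   0.2314] F [ 0.54 -0.7  -0.57] w 0.0128
[ 0.29  -0.957  0.   ] [ 0. -0. -1.]
shift cm [ -4.   -18.01  13.14]
```

>>> {"fn": "servo_tool", "kwargs": {"steps": [{"jaw": 0, "tx": -0.8, "ty": -3.6, "tz": 0, "ax": 0, "ay": 0, "az": 0}, {"jaw": 0, "tx": -1.6, "ty": -7.2, "tz": 1, "ax": 0, "ay": 0, "az": 0}, {"jaw": 0, "tx": -2.4, "ty": -10.8, "tz": 4, "ax": 0, "ay": 0, "az": 0}, {"jaw": 0, "tx": -3.2, "ty": -14.4, "tz": 7, "ax": 0, "ay": 0, "az": 0}, {"jaw": 0, "tx": -4, "ty": -18, "tz": 10, "ax": 0, "ay": 0, "az": 0}]}}

```text
t: 1.95
tcp_pos: [0.5364, -0.2972, 0.1304]
tool_rot: [-0.0, 0.804, -0.595, 0.0]
ft_force: [-0.1, -0.3, 0.0]
gripper_width: -0.0001
```

```bash
python3 g.py .5365 -.2975 .066
python3 - <<'E'
from h import *
im,d,P=cloud("top");im2,_,_=cloud("scene")
a=cv2.resize(im[160:270,380:480],(400,440));b=cv2.resize(im2[190:290,180:280],(400,440))
cv2.imwrite("pics/c2.png",np.hstack([a,b]))
E
```

```text
t 1.95 tcp [ 0.5364 -0.2972  0.1304] F [-0.08 -0.33  0.01] w -0.0001
[ 0.292 -0.957  0.001] [ 0.001 -0.    -1.   ]
shift cm [0.02 0.01 6.44]
```

View pics/c2.png

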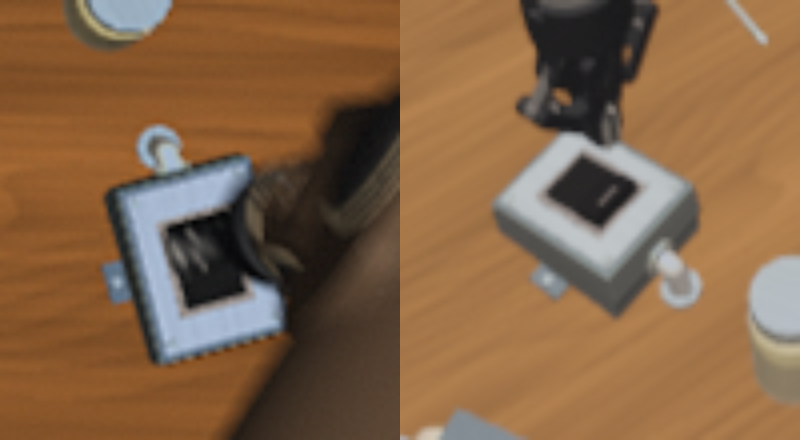

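The left crop shows the hand beside and above the main rocker. The right crop shows the closed tips hanging over the box. I'll descend.

>>> {"fn": "servo_tool", "kwargs": {"steps": [{"jaw": 0, "tx": 0, "ty": 0, "tz": 2, "ax": 0, "ay": 0, "az": 0}, {"jaw": 0, "tx": 0, "ty": 0, "tz": 4, "ax": 0, "ay": 0, "az": 0}, {"jaw": 0, "tx": 0, "ty": 0, "tz": 5.5, "ax": 0, "ay": 0, "az": 0}, {"jaw": 0, "tx": 0, "ty": 0, "tz": 6.3, "ax": 0, "ay": 0, "az": 0}, {"jaw": 0, "tx": 0, "ty": 0, "tz": 6.4, "ax": 0, "ay": 0, "az": 0}]}}

```text
t: 2.55
tcp_pos: [0.5344, -0.2982, 0.0668]
tool_rot: [0.0, 0.803, -0.595, -0.001]
ft_force: [-0.6, -0.5, 0.7]
gripper_width: -0.0004
```

>>> {"fn": "servo_tool", "kwargs": {"steps": [{"jaw": 0, "tx": 0, "ty": 0, "tz": 0.1, "ax": 0, "ay": 0, "az": 0}, {"jaw": 0, "tx": 0, "ty": 0, "tz": 0.2, "ax": 0, "ay": 0, "az": 0}, {"jaw": 0, "tx": 0, "ty": 0, "tz": 0.3, "ax": 0, "ay": 0, "az": 0}, {"jaw": 0, "tx": 0, "ty": 0, "tz": 0.4, "ax": 0, "ay": 0, "az": 0}, {"jaw": 0, "tx": 0, "ty": 0, "tz": 0.5, "ax": 0, "ay": 0, "az": 0}]}}

```text
t: 3.05
tcp_pos: [0.5352, -0.2981, 0.0625]
tool_rot: [-0.0, 0.804, -0.595, 0.0]
ft_force: [-0.1, 0.8, -0.0]
gripper_width: 0.0001
```

>>> {"fn": "servo_tool", "kwargs": {"steps": [{"jaw": 0, "tx": 0, "ty": 0, "tz": 0.05, "ax": 0, "ay": 0, "az": 0}, {"jaw": 0, "tx": 0, "ty": 0, "tz": 0.1, "ax": 0, "ay": 0, "az": 0}, {"jaw": 0, "tx": 0, "ty": 0, "tz": 0.15, "ax": 0, "ay": 0, "az": 0}, {"jaw": 0, "tx": 0, "ty": 0, "tz": 0.2, "ax": 0, "ay": 0, "az": 0}, {"jaw": 0, "tx": 0, "ty": 0, "tz": 0.2, "ax": 0, "ay": 0, "az": 0}]}}

```text
t: 3.55
tcp_pos: [0.5354, -0.2981, 0.0606]
tool_rot: [-0.0, 0.804, -0.595, 0.0]
ft_force: [-0.6, 0.3, 4.0]
gripper_width: -0.0002
```

>>> {"fn": "servo_tool", "kwargs": {"steps": [{"jaw": 0, "tx": 0, "ty": 0, "tz": 0.05, "ax": 0, "ay": 0, "az": 0}, {"jaw": 0, "tx": 0, "ty": 0, "tz": 0.1, "ax": 0, "ay": 0, "az": 0}, {"jaw": 0, "tx": 0, "ty": 0, "tz": 0.15, "ax": 0, "ay": 0, "az": 0}, {"jaw": 0, "tx": 0, "ty": 0, "tz": 0.2, "ax": 0, "ay": 0, "az": 0}, {"jaw": 0, "tx": 0, "ty": 0, "tz": 0.25, "ax": 0, "ay": 0, "az": 0}]}}

```text
t: 4.05
tcp_pos: [0.5354, -0.2982, 0.058]
tool_rot: [0.0, 0.804, -0.595, 0.0]
ft_force: [1.1, 0.4, 3.9]
gripper_width: -0.0
```

>>> {"fn": "servo_tool", "kwargs": {"steps": [{"jaw": 0, "tx": 0, "ty": 0, "tz": 0.04, "ax": 0, "ay": 0, "az": 0}, {"jaw": 0, "tx": 0, "ty": 0, "tz": 0.08, "ax": 0, "ay": 0, "az": 0}, {"jaw": 0, "tx": 0, "ty": 0, "tz": 0.12, "ax": 0, "ay": 0, "az": 0}, {"jaw": 0, "tx": 0, "ty": 0, "tz": 0.16, "ax": 0, "ay": 0, "az": 0}, {"jaw": 0, "tx": 0, "ty": 0, "tz": 0.2, "ax": 0, "ay": 0, "az": 0}]}}

```text
t: 4.55
tcp_pos: [0.5352, -0.2983, 0.0558]
tool_rot: [0.0, 0.804, -0.595, 0.0]
ft_force: [2.1, -0.5, 4.6]
gripper_width: 0.0001
```

>>> {"fn": "servo_tool", "kwargs": {"steps": [{"jaw": 0, "tx": 0, "ty": 0, "tz": 0.02, "ax": 0, "ay": 0, "az": 0}, {"jaw": 0, "tx": 0, "ty": 0, "tz": 0.04, "ax": 0, "ay": 0, "az": 0}, {"jaw": 0, "tx": 0, "ty": 0, "tz": 0.06, "ax": 0, "ay": 0, "az": 0}, {"jaw": 0, "tx": 0, "ty": 0, "tz": 0.08, "ax": 0, "ay": 0, "az": 0}, {"jaw": 0, "tx": 0, "ty": 0, "tz": 0.1, "ax": 0, "ay": 0, "az": 0}]}}

```text
t: 5.05
tcp_pos: [0.5352, -0.2982, 0.0548]
tool_rot: [0.0, 0.804, -0.595, 0.0]
ft_force: [2.2, 0.5, 4.0]
gripper_width: 0.0003
```

>>> {"fn": "servo_tool", "kwargs": {"steps": [{"jaw": 0, "tx": 0, "ty": 0, "tz": 0.01, "ax": 0, "ay": 0, "az": 0}, {"jaw": 0, "tx": 0, "ty": 0, "tz": 0.02, "ax": 0, "ay": 0, "az": 0}, {"jaw": 0, "tx": 0, "ty": 0, "tz": 0.03, "ax": 0, "ay": 0, "az": 0}, {"jaw": 0, "tx": 0, "ty": 0, "tz": 0.04, "ax": 0, "ay": 0, "az": 0}, {"jaw": 0, "tx": 0, "ty": 0, "tz": 0.05, "ax": 0, "ay": 0, "az": 0}]}}

```text
t: 5.55
tcp_pos: [0.5352, -0.2981, 0.0543]
tool_rot: [-0.0, 0.804, -0.595, 0.0]
ft_force: [3.5, -0.4, 3.8]
gripper_width: -0.0003
```

>>> {"fn": "servo_tool", "kwargs": {"steps": [{"jaw": 0, "tx": 0, "ty": 0, "tz": 0.01, "ax": 0, "ay": 0, "az": 0}, {"jaw": 0, "tx": 0, "ty": 0, "tz": 0.02, "ax": 0, "ay": 0, "az": 0}, {"jaw": 0, "tx": 0, "ty": 0, "tz": 0.03, "ax": 0, "ay": 0, "az": 0}, {"jaw": 0, "tx": 0, "ty": 0, "tz": 0.04, "ax": 0, "ay": 0, "az": 0}, {"jaw": 0, "tx": 0, "ty": 0, "tz": 0.06, "ax": 0, "ay": 0, "az": 0}]}}

```text
t: 6.05
tcp_pos: [0.5351, -0.2981, 0.0537]
tool_rot: [-0.0, 0.804, -0.595, 0.0]
ft_force: [2.6, -0.3, 4.2]
gripper_width: -0.0
```

>>> {"fn": "servo_tool", "kwargs": {"steps": [{"jaw": 0, "tx": 0, "ty": 0, "tz": 0.01, "ax": 0, "ay": 0, "az": 0}, {"jaw": 0, "tx": 0, "ty": 0, "tz": 0.02, "ax": 0, "ay": 0, "az": 0}, {"jaw": 0, "tx": 0, "ty": 0, "tz": 0.03, "ax": 0, "ay": 0, "az": 0}, {"jaw": 0, "tx": 0, "ty": 0, "tz": 0.04, "ax": 0, "ay": 0, "az": 0}, {"jaw": 0, "tx": 0, "ty": 0, "tz": 0.05, "ax": 0, "ay": 0, "az": 0}]}}

```text
t: 6.55
tcp_pos: [0.5352, -0.2981, 0.0536]
tool_rot: [-0.0, 0.804, -0.595, 0.0]
ft_force: [1.9, 0.3, 7.1]
gripper_width: 0.0002
```

>>> {"fn": "servo_tool", "kwargs": {"steps": [{"jaw": 0, "tx": 0, "ty": 0, "tz": 0.01, "ax": 0, "ay": 0, "az": 0}, {"jaw": 0, "tx": 0, "ty": 0, "tz": 0.02, "ax": 0, "ay": 0, "az": 0}, {"jaw": 0, "tx": 0, "ty": 0, "tz": 0.03, "ax": 0, "ay": 0, "az": 0}, {"jaw": 0, "tx": 0, "ty": 0, "tz": 0.04, "ax": 0, "ay": 0, "az": 0}, {"jaw": 0, "tx": 0, "ty": 0, "tz": 0.05, "ax": 0, "ay": 0, "az": 0}]}}

```text
t: 7.05
tcp_pos: [0.5352, -0.2982, 0.0535]
tool_rot: [-0.0, 0.804, -0.595, 0.0]
ft_force: [0.0, -0.2, 10.5]
gripper_width: 0.0003
```

>>> {"fn": "servo_tool", "kwargs": {"steps": [{"jaw": 0, "tx": 0, "ty": 0, "tz": -1, "ax": 0, "ay": 0, "az": 0}, {"jaw": 0, "tx": 0, "ty": 0, "tz": -3, "ax": 0, "ay": 0, "az": 0}, {"jaw": 0, "tx": 0, "ty": 0, "tz": -6, "ax": 0, "ay": 0, "az": 0}, {"jaw": 0, "tx": 0, "ty": 0, "tz": -9, "ax": 0, "ay": 0, "az": 0}, {"jaw": 0, "tx": 0, "ty": 0, "tz": -12, "ax": 0, "ay": 0, "az": 0}]}}

```text
t: 7.55
tcp_pos: [0.5337, -0.2976, 0.173]
tool_rot: [0.0, 0.804, -0.595, -0.002]
ft_force: [0.9, -0.6, 1.0]
gripper_width: 0.0001
```

```bash
python3 g.py .4995 .2730 .12
python3 - <<'E'
from h import *
im2,d,P=cloud("scene");o=np.load("scene1.npz")
cv2.imwrite("pics/c3.png",np.hstack([cv2.resize(x[200:270,190:270],(400,350),interpolation=cv2.INTER_CUBIC) for x in(o["im"],im2)]))
E
```

```text
t 7.55 tcp [ 0.5337 -0.2976  0.173 ] F [ 0.89 -0.63  1.03] w 0.0001
[ 0.291 -0.957 -0.002] [-0.003  0.001 -1.   ]
shift cm [-55.57 -13.37   5.38]
```

View pics/c3.png

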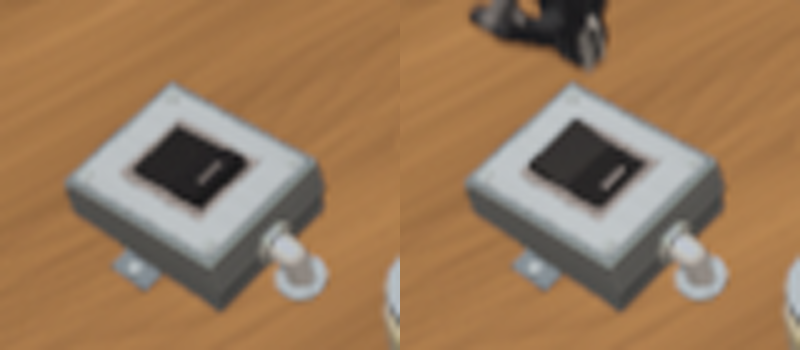

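Before (left) and after (right): the shading on the two halves has swapped, so the far half is down. The stop was felt at 10.5 N. Next is the remote.

>>> {"fn": "servo_tool", "kwargs": {"steps": [{"jaw": 0, "tx": -3.7, "ty": -0.9, "tz": 0, "ax": 0, "ay": 0, "az": 0}, {"jaw": 0, "tx": -7.4, "ty": -1.8, "tz": 0, "ax": 0, "ay": 0, "az": 0}, {"jaw": 0, "tx": -11.1, "ty": -2.7, "tz": 0, "ax": 0, "ay": 0, "az": 0}, {"jaw": 0, "tx": -14.8, "ty": -3.6, "tz": 0, "ax": 0, "ay": 0, "az": 0}, {"jaw": 0, "tx": -18.5, "ty": -4.5, "tz": 0, "ax": 0, "ay": 0, "az": 0}]}}

```text
t: 8.1
tcp_pos: [0.5227, -0.1066, 0.1719]
tool_rot: [0.001, 0.803, -0.595, -0.001]
ft_force: [0.4, 1.1, -0.2]
gripper_width: -0.0003
```

>>> {"fn": "servo_tool", "kwargs": {"steps": [{"jaw": 0, "tx": -3.7, "ty": -0.9, "tz": 0, "ax": 0, "ay": 0, "az": 0}, {"jaw": 0, "tx": -7.4, "ty": -1.8, "tz": 0, "ax": 0, "ay": 0, "az": 0}, {"jaw": 0, "tx": -11.1, "ty": -2.7, "tz": 0, "ax": 0, "ay": 0, "az": 0}, {"jaw": 0, "tx": -14.8, "ty": -3.6, "tz": 0, "ax": 0, "ay": 0, "az": 0}, {"jaw": 0, "tx": -18.5, "ty": -4.5, "tz": 0, "ax": 0, "ay": 0, "az": 0}]}}

```text
t: 8.6
tcp_pos: [0.5119, 0.0832, 0.172]
tool_rot: [0.001, 0.804, -0.595, -0.001]
ft_force: [0.6, -0.1, 0.7]
gripper_width: 0.0002
```

>>> {"fn": "servo_tool", "kwargs": {"steps": [{"jaw": 0, "tx": -3.7, "ty": -0.9, "tz": 1, "ax": 0, "ay": 0, "az": 0}, {"jaw": 0, "tx": -7.4, "ty": -1.8, "tz": 2, "ax": 0, "ay": 0, "az": 0}, {"jaw": 0, "tx": -11.1, "ty": -2.7, "tz": 4, "ax": 0, "ay": 0, "az": 0}, {"jaw": 0, "tx": -14.8, "ty": -3.6, "tz": 6, "ax": 0, "ay": 0, "az": 0}, {"jaw": 0, "tx": -18.5, "ty": -4.5, "tz": 8, "ax": 0, "ay": 0, "az": 0}]}}

```text
t: 9.1
tcp_pos: [0.5207, 0.2048, 0.1004]
tool_rot: [-0.007, 0.822, -0.569, -0.014]
ft_force: [0.2, 0.2, 0.0]
gripper_width: -0.0001
```

```bash
python3 g.py .4995 .2730 .031
```

```text
t 9.1 tcp [0.5207 0.2048 0.1004] F [0.18 0.16 0.  ] w -0.0001
[ 0.352 -0.936 -0.031] [-0.014  0.027 -1.   ]
shift cm [-6.91 -0.44  7.15]
```

```bash
python3 -c "
from h import *
print(np.round(ctrl.get_obs()['joint_pos'],3))"
```

```text
[ 0.359  0.225 -0.21   1.14   0.031  3.141]
```

Joint 6 reached its limit. I'll turn the wrist back.

>>> {"fn": "servo_tool", "kwargs": {"steps": [{"jaw": 0, "tx": 0, "ty": 0, "tz": -1, "ax": 0, "ay": 0, "az": -0.14}, {"jaw": 0, "tx": 0, "ty": 0, "tz": -2, "ax": 0, "ay": 0, "az": -0.28}, {"jaw": 0, "tx": 0, "ty": 0, "tz": -2, "ax": 0, "ay": 0, "az": -0.42}, {"jaw": 0, "tx": 0, "ty": 0, "tz": -2, "ax": 0, "ay": 0, "az": -0.56}, {"jaw": 0, "tx": 0, "ty": 0, "tz": -2, "ax": 0, "ay": 0, "az": -0.7}]}}

```text
t: 9.6
tcp_pos: [0.5219, 0.2029, 0.1216]
tool_rot: [-0.012, 0.968, -0.251, -0.01]
ft_force: [0.5, 0.3, 0.1]
gripper_width: 0.0
```

```bash
python3 g.py .4995 .2730 .08;python3 -c "
from h import *
print(np.round(ctrl.get_obs()['joint_pos'],3))"
```

```text
t 9.6 tcp [0.5219 0.2029 0.1216] F [0.52 0.26 0.11] w 0.0
[ 0.874 -0.486 -0.025] [-0.013  0.027 -1.   ]
shift cm [-5.26 -4.96  4.38]
[ 0.355  0.215 -0.175  1.184  0.03   2.434]
```

>>> {"fn": "servo_tool", "kwargs": {"steps": [{"jaw": 0, "tx": -1.5, "ty": -1.4, "tz": 0, "ax": -0.017, "ay": 0.025, "az": 0}, {"jaw": 0, "tx": -3, "ty": -2.8, "tz": 1, "ax": -0.017, "ay": 0.025, "az": 0}, {"jaw": 0, "tx": -4.5, "ty": -4.2, "tz": 2, "ax": -0.017, "ay": 0.025, "az": 0}, {"jaw": 0, "tx": -5.2, "ty": -4.9, "tz": 4.4, "ax": -0.017, "ay": 0.025, "az": 0}, {"jaw": 0, "tx": -5.2, "ty": -4.9, "tz": 4.4, "ax": -0.017, "ay": 0.025, "az": 0}]}}

```text
t: 10.1
tcp_pos: [0.4981, 0.2725, 0.0769]
tool_rot: [0.001, 0.967, -0.253, -0.001]
ft_force: [1.0, -0.5, -1.0]
gripper_width: 0.0002
```

```bash
python3 g.py .4995 .2730 .03
python3 - <<'E'
from h import *
im,d,P=cloud("top");im2,_,_=cloud("scene")
cv2.imwrite("pics/c4.png",np.hstack([cv2.resize(im[190:270,180:270],(400,350)),cv2.resize(im2[120:190,320:400],(400,350))]))
E
```

```text
t 10.1 tcp [0.4981 0.2725 0.0769] F [ 1.04 -0.47 -0.97] w 0.0002
[ 0.872 -0.49  -0.002] [-0.004 -0.002 -1.   ]
shift cm [ 0.11 -0.13  4.69]
```

View pics/c4.png

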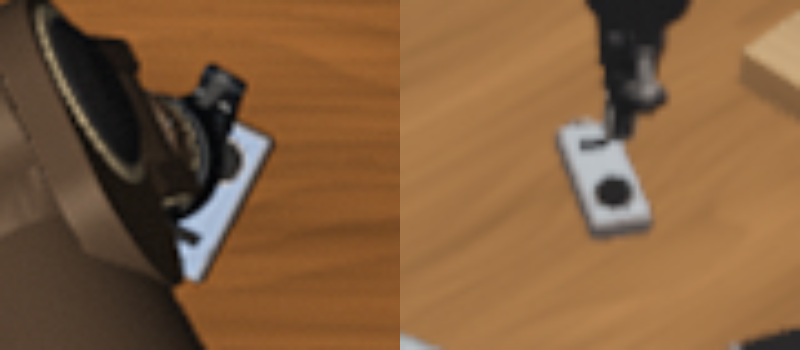

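In the right crop the closed tip at (618,135) is straight above the ON button at (612,192), which matches a 5 cm height. The OFF bar is well clear. I'll descend and press.

>>> {"fn": "servo_tool", "kwargs": {"steps": [{"jaw": 0, "tx": 0.1, "ty": -0.1, "tz": 1.5, "ax": 0, "ay": 0, "az": 0}, {"jaw": 0, "tx": 0.1, "ty": -0.1, "tz": 3, "ax": 0, "ay": 0, "az": 0}, {"jaw": 0, "tx": 0.1, "ty": -0.1, "tz": 4, "ax": 0, "ay": 0, "az": 0}, {"jaw": 0, "tx": 0.1, "ty": -0.1, "tz": 4.5, "ax": 0, "ay": 0, "az": 0}, {"jaw": 0, "tx": 0.1, "ty": -0.1, "tz": 4.6, "ax": 0, "ay": 0, "az": 0}]}}

```text
t: 10.7
tcp_pos: [0.5019, 0.273, 0.0343]
tool_rot: [-0.001, 0.967, -0.254, 0.001]
ft_force: [-0.2, 0.2, -0.8]
gripper_width: 0.0001
```

>>> {"fn": "servo_tool", "kwargs": {"steps": [{"jaw": 0, "tx": 0, "ty": 0, "tz": 0.1, "ax": 0, "ay": 0, "az": 0}, {"jaw": 0, "tx": 0, "ty": 0, "tz": 0.2, "ax": 0, "ay": 0, "az": 0}, {"jaw": 0, "tx": 0, "ty": 0, "tz": 0.3, "ax": 0, "ay": 0, "az": 0}, {"jaw": 0, "tx": 0, "ty": 0, "tz": 0.4, "ax": 0, "ay": 0, "az": 0}, {"jaw": 0, "tx": 0, "ty": 0, "tz": 0.5, "ax": 0, "ay": 0, "az": 0}]}}

```text
t: 11.2
tcp_pos: [0.5019, 0.2736, 0.0293]
tool_rot: [-0.001, 0.967, -0.254, 0.001]
ft_force: [0.4, -0.1, -0.4]
gripper_width: 0.0001
```

>>> {"fn": "servo_tool", "kwargs": {"steps": [{"jaw": 0, "tx": 0, "ty": 0, "tz": 0.05, "ax": 0, "ay": 0, "az": 0}, {"jaw": 0, "tx": 0, "ty": 0, "tz": 0.1, "ax": 0, "ay": 0, "az": 0}, {"jaw": 0, "tx": 0, "ty": 0, "tz": 0.15, "ax": 0, "ay": 0, "az": 0}, {"jaw": 0, "tx": 0, "ty": 0, "tz": 0.2, "ax": 0, "ay": 0, "az": 0}, {"jaw": 0, "tx": 0, "ty": 0, "tz": 0.25, "ax": 0, "ay": 0, "az": 0}]}}

```text
t: 11.7
tcp_pos: [0.5019, 0.2735, 0.0267]
tool_rot: [-0.001, 0.967, -0.254, 0.001]
ft_force: [-0.1, 0.2, 0.1]
gripper_width: -0.0002
```

>>> {"fn": "servo_tool", "kwargs": {"steps": [{"jaw": 0, "tx": -0.18, "ty": 0.15, "tz": -0.1, "ax": 0, "ay": 0, "az": 0}, {"jaw": 0, "tx": -0.18, "ty": 0.15, "tz": 0, "ax": 0, "ay": 0, "az": 0}, {"jaw": 0, "tx": -0.18, "ty": 0.15, "tz": 0.1, "ax": 0, "ay": 0, "az": 0}, {"jaw": 0, "tx": -0.18, "ty": 0.15, "tz": 0.2, "ax": 0, "ay": 0, "az": 0}, {"jaw": 0, "tx": -0.18, "ty": 0.15, "tz": 0.3, "ax": 0, "ay": 0, "az": 0}]}}

```text
t: 12.2
tcp_pos: [0.4996, 0.2731, 0.0239]
tool_rot: [-0.001, 0.967, -0.254, 0.001]
ft_force: [-1.1, 0.3, 2.7]
gripper_width: 0.0001
```

>>> {"fn": "servo_tool", "kwargs": {"steps": [{"jaw": 0, "tx": 0, "ty": 0, "tz": 0.05, "ax": 0, "ay": 0, "az": 0}, {"jaw": 0, "tx": 0, "ty": 0, "tz": 0.1, "ax": 0, "ay": 0, "az": 0}, {"jaw": 0, "tx": 0, "ty": 0, "tz": 0.13, "ax": 0, "ay": 0, "az": 0}, {"jaw": 0, "tx": 0, "ty": 0, "tz": 0.16, "ax": 0, "ay": 0, "az": 0}, {"jaw": 0, "tx": 0, "ty": 0, "tz": 0.16, "ax": 0, "ay": 0, "az": 0}]}}

```text
t: 12.7
tcp_pos: [0.4996, 0.2731, 0.0223]
tool_rot: [-0.001, 0.967, -0.254, 0.001]
ft_force: [-2.4, 0.4, 4.2]
gripper_width: -0.0005
```

>>> {"fn": "servo_tool", "kwargs": {"steps": [{"jaw": 0, "tx": 0, "ty": 0, "tz": 0.05, "ax": 0, "ay": 0, "az": 0}, {"jaw": 0, "tx": 0, "ty": 0, "tz": 0.1, "ax": 0, "ay": 0, "az": 0}, {"jaw": 0, "tx": 0, "ty": 0, "tz": 0.13, "ax": 0, "ay": 0, "az": 0}, {"jaw": 0, "tx": 0, "ty": 0, "tz": 0.13, "ax": 0, "ay": 0, "az": 0}, {"jaw": 0, "tx": 0, "ty": 0, "tz": 0.13, "ax": 0, "ay": 0, "az": 0}]}}

```text
t: 13.2
tcp_pos: [0.4996, 0.2731, 0.021]
tool_rot: [-0.001, 0.967, -0.254, 0.001]
ft_force: [-2.8, -0.7, 5.4]
gripper_width: 0.0002
```

>>> {"fn": "servo_tool", "kwargs": {"steps": [{"jaw": 0, "tx": 0, "ty": 0, "tz": 0, "ax": 0, "ay": 0, "az": 0}, {"jaw": 0, "tx": 0, "ty": 0, "tz": -1, "ax": 0, "ay": 0, "az": 0}, {"jaw": 0, "tx": 0, "ty": 0, "tz": -4, "ax": 0, "ay": 0, "az": 0}, {"jaw": 0, "tx": 0, "ty": 0, "tz": -7, "ax": 0, "ay": 0, "az": 0}, {"jaw": 0, "tx": 0, "ty": 0, "tz": -10, "ax": 0, "ay": 0, "az": 0}]}}

```text
t: 13.7
tcp_pos: [0.4993, 0.2728, 0.1219]
tool_rot: [-0.001, 0.967, -0.254, 0.001]
ft_force: [0.1, -0.0, -0.3]
gripper_width: 0.0001
```

```bash
python3 g.py .612 .0385 .13
```

```text
t 13.7 tcp [0.4993 0.2728 0.1219] F [ 0.06 -0.01 -0.25] w 0.0001
[ 0.871 -0.491  0.001] [ 0.002  0.001 -1.   ]
shift cm [21.32 14.88 -0.81]
```

>>> {"fn": "servo_tool", "kwargs": {"steps": [{"jaw": 0, "tx": 2.5, "ty": 1.8, "tz": -1, "ax": 0, "ay": 0, "az": 0}, {"jaw": 0, "tx": 5, "ty": 3.5, "tz": -1, "ax": 0, "ay": 0, "az": 0}, {"jaw": 0, "tx": 8, "ty": 5.6, "tz": -1, "ax": 0, "ay": 0, "az": 0}, {"jaw": 0, "tx": 11, "ty": 7.7, "tz": -1, "ax": 0, "ay": 0, "az": 0}, {"jaw": 0, "tx": 14, "ty": 9.8, "tz": -1, "ax": 0, "ay": 0, "az": 0}]}}

```text
t: 14.2
tcp_pos: [0.5738, 0.1175, 0.131]
tool_rot: [-0.001, 0.967, -0.254, 0.001]
ft_force: [0.3, 0.6, -0.4]
gripper_width: 0.0001
```

>>> {"fn": "servo_tool", "kwargs": {"steps": [{"jaw": 0, "tx": 1.4, "ty": 1, "tz": 0, "ax": 0, "ay": 0, "az": 0.14}, {"jaw": 0, "tx": 2.8, "ty": 2, "tz": 0, "ax": 0, "ay": 0, "az": 0.28}, {"jaw": 0, "tx": 4.2, "ty": 3, "tz": 0, "ax": 0, "ay": 0, "az": 0.42}, {"jaw": 0, "tx": 5.6, "ty": 4, "tz": 0, "ax": 0, "ay": 0, "az": 0.56}, {"jaw": 0, "tx": 7.2, "ty": 5.1, "tz": 0, "ax": 0, "ay": 0, "az": 0.7}]}}

```text
t: 14.7
tcp_pos: [0.6112, 0.0384, 0.1308]
tool_rot: [-0.001, 0.82, -0.572, 0.0]
ft_force: [-0.1, -0.5, 0.1]
gripper_width: 0.0001
```

```bash
python3 g.py .611 .038 .066;python3 - <<'E'
from h import *
print(np.round(ctrl.get_obs()['joint_pos'],3))
im,d,P=cloud("top");im2,_,_=cloud("scene")
cv2.imwrite("pics/c5.png",np.hstack([cv2.resize(im[140:260,200:360],(400,300)),cv2.resize(im2[130:240,280:400],(400,300))]))
for n,q in(("old",np.load("top1.npz")),("new",dict(im=im))):
    c=q["im"][210:258,205:247];v,u=np.nonzero(c.max(2)<75);print(n,len(u),u.mean(),v.mean())
E
```

```text
t 14.7 tcp [0.6112 0.0384 0.1308] F [-0.06 -0.52  0.15] w 0.0001
[ 0.345 -0.939 -0.001] [ 0.002  0.001 -1.   ]
shift cm [0.03 0.04 6.48]
[ 6.200e-02  3.050e-01 -3.600e-02  1.228e+00  1.000e-03  2.852e+00]
old 113 24.04424778761062 21.699115044247787
new 105 23.914285714285715 21.438095238095237
```

View pics/c5.png

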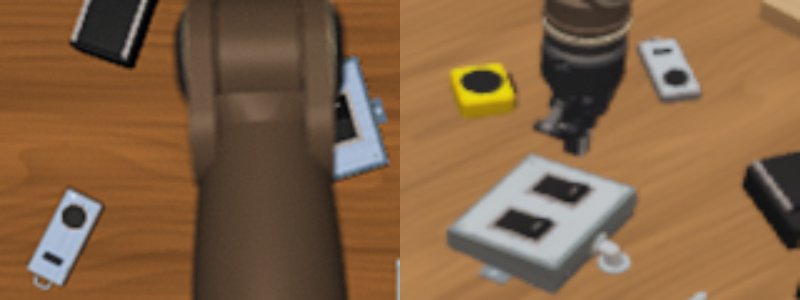

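The remote hasn't moved. The tip hangs above the left (+y) saw rocker's far half, at (575,190) in the right crop. I'll descend.

>>> {"fn": "servo_tool", "kwargs": {"steps": [{"jaw": 0, "tx": 0, "ty": 0, "tz": 2, "ax": 0, "ay": 0, "az": 0}, {"jaw": 0, "tx": 0, "ty": 0, "tz": 4, "ax": 0, "ay": 0, "az": 0}, {"jaw": 0, "tx": 0, "ty": 0, "tz": 5.5, "ax": 0, "ay": 0, "az": 0}, {"jaw": 0, "tx": 0, "ty": 0, "tz": 6.3, "ax": 0, "ay": 0, "az": 0}, {"jaw": 0, "tx": 0, "ty": 0, "tz": 6.5, "ax": 0, "ay": 0, "az": 0}]}}

```text
t: 15.3
tcp_pos: [0.6103, 0.0395, 0.0649]
tool_rot: [-0.001, 0.822, -0.569, -0.0]
ft_force: [-0.6, -0.3, -0.3]
gripper_width: -0.0002
```

>>> {"fn": "servo_tool", "kwargs": {"steps": [{"jaw": 0, "tx": 0, "ty": 0, "tz": 0.1, "ax": 0, "ay": 0, "az": 0}, {"jaw": 0, "tx": 0, "ty": 0, "tz": 0.2, "ax": 0, "ay": 0, "az": 0}, {"jaw": 0, "tx": 0, "ty": 0, "tz": 0.3, "ax": 0, "ay": 0, "az": 0}, {"jaw": 0, "tx": 0, "ty": 0, "tz": 0.4, "ax": 0, "ay": 0, "az": 0}, {"jaw": 0, "tx": 0, "ty": 0, "tz": 0.5, "ax": 0, "ay": 0, "az": 0}]}}

```text
t: 15.8
tcp_pos: [0.6113, 0.0391, 0.061]
tool_rot: [-0.001, 0.822, -0.57, 0.001]
ft_force: [0.4, -0.7, 0.8]
gripper_width: -0.0001
```

>>> {"fn": "servo_tool", "kwargs": {"steps": [{"jaw": 0, "tx": 0, "ty": 0, "tz": 0.05, "ax": 0, "ay": 0, "az": 0}, {"jaw": 0, "tx": 0, "ty": 0, "tz": 0.1, "ax": 0, "ay": 0, "az": 0}, {"jaw": 0, "tx": 0, "ty": 0, "tz": 0.15, "ax": 0, "ay": 0, "az": 0}, {"jaw": 0, "tx": 0, "ty": 0, "tz": 0.2, "ax": 0, "ay": 0, "az": 0}, {"jaw": 0, "tx": 0, "ty": 0, "tz": 0.25, "ax": 0, "ay": 0, "az": 0}]}}

```text
t: 16.3
tcp_pos: [0.6115, 0.0392, 0.0588]
tool_rot: [-0.001, 0.822, -0.57, 0.001]
ft_force: [-0.7, 0.1, 4.4]
gripper_width: -0.0
```

>>> {"fn": "servo_tool", "kwargs": {"steps": [{"jaw": 0, "tx": 0, "ty": 0, "tz": 0.04, "ax": 0, "ay": 0, "az": 0}, {"jaw": 0, "tx": 0, "ty": 0, "tz": 0.08, "ax": 0, "ay": 0, "az": 0}, {"jaw": 0, "tx": 0, "ty": 0, "tz": 0.12, "ax": 0, "ay": 0, "az": 0}, {"jaw": 0, "tx": 0, "ty": 0, "tz": 0.16, "ax": 0, "ay": 0, "az": 0}, {"jaw": 0, "tx": 0, "ty": 0, "tz": 0.2, "ax": 0, "ay": 0, "az": 0}]}}

```text
t: 16.8
tcp_pos: [0.6121, 0.0394, 0.0568]
tool_rot: [-0.002, 0.822, -0.57, 0.001]
ft_force: [2.1, 1.4, 5.2]
gripper_width: -0.0001
```

>>> {"fn": "servo_tool", "kwargs": {"steps": [{"jaw": 0, "tx": 0, "ty": 0, "tz": 0.03, "ax": 0, "ay": 0, "az": 0}, {"jaw": 0, "tx": 0, "ty": 0, "tz": 0.06, "ax": 0, "ay": 0, "az": 0}, {"jaw": 0, "tx": 0, "ty": 0, "tz": 0.09, "ax": 0, "ay": 0, "az": 0}, {"jaw": 0, "tx": 0, "ty": 0, "tz": 0.12, "ax": 0, "ay": 0, "az": 0}, {"jaw": 0, "tx": 0, "ty": 0, "tz": 0.15, "ax": 0, "ay": 0, "az": 0}]}}

```text
t: 17.3
tcp_pos: [0.6124, 0.0395, 0.0554]
tool_rot: [-0.002, 0.822, -0.57, 0.001]
ft_force: [2.9, 1.2, 5.0]
gripper_width: 0.0004
```

>>> {"fn": "servo_tool", "kwargs": {"steps": [{"jaw": 0, "tx": 0, "ty": 0, "tz": 0.01, "ax": 0, "ay": 0, "az": 0}, {"jaw": 0, "tx": 0, "ty": 0, "tz": 0.02, "ax": 0, "ay": 0, "az": 0}, {"jaw": 0, "tx": 0, "ty": 0, "tz": 0.04, "ax": 0, "ay": 0, "az": 0}, {"jaw": 0, "tx": 0, "ty": 0, "tz": 0.06, "ax": 0, "ay": 0, "az": 0}, {"jaw": 0, "tx": 0, "ty": 0, "tz": 0.08, "ax": 0, "ay": 0, "az": 0}]}}

```text
t: 17.8
tcp_pos: [0.6125, 0.0396, 0.0546]
tool_rot: [-0.002, 0.822, -0.57, 0.001]
ft_force: [3.9, 1.6, 5.4]
gripper_width: -0.0002
```

>>> {"fn": "servo_tool", "kwargs": {"steps": [{"jaw": 0, "tx": 0, "ty": 0, "tz": 0.01, "ax": 0, "ay": 0, "az": 0}, {"jaw": 0, "tx": 0, "ty": 0, "tz": 0.02, "ax": 0, "ay": 0, "az": 0}, {"jaw": 0, "tx": 0, "ty": 0, "tz": 0.03, "ax": 0, "ay": 0, "az": 0}, {"jaw": 0, "tx": 0, "ty": 0, "tz": 0.04, "ax": 0, "ay": 0, "az": 0}, {"jaw": 0, "tx": 0, "ty": 0, "tz": 0.06, "ax": 0, "ay": 0, "az": 0}]}}

```text
t: 18.3
tcp_pos: [0.6109, 0.039, 0.0533]
tool_rot: [-0.001, 0.822, -0.57, 0.0]
ft_force: [2.9, 1.2, 4.8]
gripper_width: 0.0002
```

>>> {"fn": "servo_tool", "kwargs": {"steps": [{"jaw": 0, "tx": 0, "ty": 0, "tz": 0.01, "ax": 0, "ay": 0, "az": 0}, {"jaw": 0, "tx": 0, "ty": 0, "tz": 0.02, "ax": 0, "ay": 0, "az": 0}, {"jaw": 0, "tx": 0, "ty": 0, "tz": 0.03, "ax": 0, "ay": 0, "az": 0}, {"jaw": 0, "tx": 0, "ty": 0, "tz": 0.04, "ax": 0, "ay": 0, "az": 0}, {"jaw": 0, "tx": 0, "ty": 0, "tz": 0.05, "ax": 0, "ay": 0, "az": 0}]}}

```text
t: 18.8
tcp_pos: [0.6109, 0.039, 0.0531]
tool_rot: [-0.001, 0.822, -0.57, 0.0]
ft_force: [1.6, 1.2, 7.2]
gripper_width: 0.0
```

>>> {"fn": "servo_tool", "kwargs": {"steps": [{"jaw": 0, "tx": 0, "ty": 0, "tz": 0.01, "ax": 0, "ay": 0, "az": 0}, {"jaw": 0, "tx": 0, "ty": 0, "tz": 0.02, "ax": 0, "ay": 0, "az": 0}, {"jaw": 0, "tx": 0, "ty": 0, "tz": 0.03, "ax": 0, "ay": 0, "az": 0}, {"jaw": 0, "tx": 0, "ty": 0, "tz": 0.04, "ax": 0, "ay": 0, "az": 0}, {"jaw": 0, "tx": 0, "ty": 0, "tz": 0.05, "ax": 0, "ay": 0, "az": 0}]}}

```text
t: 19.3
tcp_pos: [0.611, 0.039, 0.053]
tool_rot: [-0.001, 0.822, -0.57, 0.001]
ft_force: [0.2, 0.1, 9.8]
gripper_width: -0.0001
```

>>> {"fn": "servo_tool", "kwargs": {"steps": [{"jaw": 0, "tx": 0, "ty": 0, "tz": -1, "ax": 0, "ay": 0, "az": 0}, {"jaw": 0, "tx": 0, "ty": 0, "tz": -3, "ax": 0, "ay": 0, "az": 0}, {"jaw": 0, "tx": 0, "ty": 0, "tz": -6, "ax": 0, "ay": 0, "az": 0}, {"jaw": 0, "tx": 0, "ty": 0, "tz": -9, "ax": 0, "ay": 0, "az": 0}, {"jaw": 0, "tx": 0, "ty": 0, "tz": -12, "ax": 0, "ay": 0, "az": 0}]}}

```text
t: 19.8
tcp_pos: [0.6091, 0.0387, 0.1724]
tool_rot: [0.0, 0.822, -0.57, -0.001]
ft_force: [-0.1, 0.2, -0.2]
gripper_width: 0.0001
```

>>> {"fn": "servo_tool", "kwargs": {"steps": [{"jaw": 0, "tx": 0, "ty": 2, "tz": -2, "ax": 0, "ay": 0, "az": 0}, {"jaw": 0, "tx": 0, "ty": 5, "tz": -4, "ax": 0, "ay": 0, "az": 0}, {"jaw": 0, "tx": 0, "ty": 8, "tz": -6, "ax": 0, "ay": 0, "az": 0}, {"jaw": 0, "tx": 0, "ty": 11, "tz": -8, "ax": 0, "ay": 0, "az": 0}, {"jaw": 0, "tx": 0, "ty": 14, "tz": -8, "ax": 0, "ay": 0, "az": 0}]}}

```text
t: 20.3
tcp_pos: [0.4781, -0.0106, 0.2539]
tool_rot: [-0.001, 0.822, -0.57, 0.001]
ft_force: [0.1, 0.3, -0.3]
gripper_width: 0.0003
```

```bash
python3 g.py
python3 - <<'E'
from h import *
im,d,P=cloud("top");im2,d2,P2=cloud("scene");o=np.load("scene1.npz")["im"]
f=lambda x,a,b,c,e:cv2.resize(x[a:b,c:e],(400,280),interpolation=cv2.INTER_CUBIC)
cv2.imwrite("pics/c6.png",np.vstack([np.hstack([f(x,180,250,280,360) for x in(o,im2)]),np.hstack([f(im2,200,270,190,290),f(im2,110,190,280,400)])]))
E
```

```text
t 20.3 tcp [ 0.4781 -0.0106  0.2539] F [ 0.13  0.27 -0.28] w 0.0003
[ 0.35  -0.937  0.   ] [ 0.002  0.001 -1.   ]
```

View pics/c6.png

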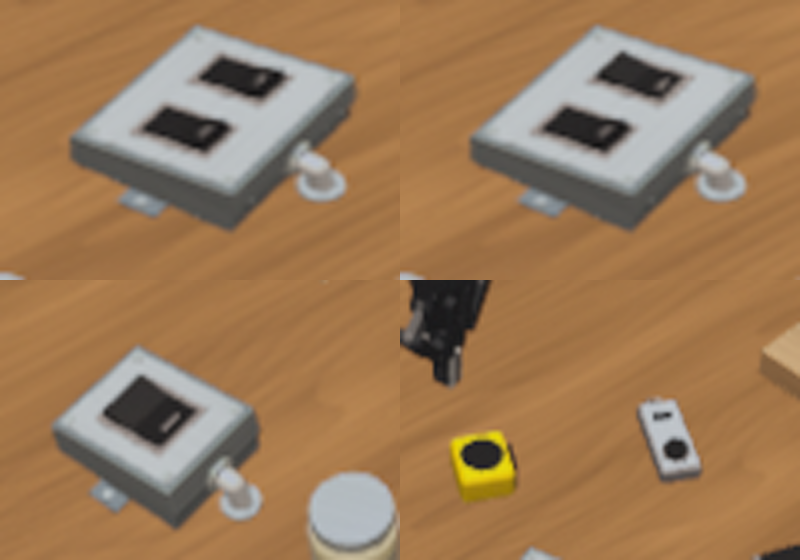

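The saw's left rocker (upper one in the top-right crop) has flipped and the light rocker is unchanged. The main rocker is on, the remote is in place and the fingers are clear.

```bash
python3 -c "
from rig import ctrl
print(ctrl.hand_in())"
```

```text
the job is handed in; nothing more can be done
None
```

All three controls were pressed in the shop's order with the closed fingertips, and the job was handed in at about 20 s of the 51 s allowed. The hand-in gave no verdict.

1. **Main rocker:** I pressed the far half about 8 mm down to its hard stop. The highest force I read was 10.5 N.
2. **Remote ON button:** I pressed it about 5 mm in at about 5.4 N and released it.
3. **Saw's left rocker:** I pressed the far half about 8 mm down to its stop. The highest force I read was 9.8 N.

**Last checks:** In the final pictures both pressed rockers have flipped and the work-light rocker looks unchanged. The remote was within a fraction of a pixel of its start after the press and looks the same in the final picture. The fingers are clear, at 0.25 m height with no measurable force.

**Limits and one hitch:** The button's travel and the rocker states come from pictures, fingertip height and force, because the joints can't be read directly. On the way to the remote, joint 6 ran into its range limit and stopped that move short. I turned the wrist back and carried on without touching anything.

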